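# Stow a turned disc in a self-closing locking drawer

### The arm

A 6-joint arm with a two-finger parallel gripper is mounted at the origin on a cart in front of the work surface, level with it; the furniture and walls round the work are solid. World frame = base frame: x ahead of the robot, y to its left, z up, the work surface at z = 0. Lengths are in m, angles in rad, forces in N, time in s.
With the tool pointing down it reaches from about 0.3 to 0.75 m from the base axis. Payload 8.5 kg.
Tool frame: the origin (TCP) lies midway between the tips of the shut fingers; the grasp point (between the pads) lies 19 mm behind it (grasp_offset is the distance from the TCP to the grasp point, in m); z points along the fingers, y is the line along which they close (so a half turn about z gives the same grasp; the last joint's range is limited). The gripper opens to 88 mm and grips with 3 to 60 N. Pads are 18 mm wide; open, the fingers measure 123 mm over their backs; the gripper's body (75 mm by 187 mm) begins 45 mm behind the grasp point.
Start: joints at [-1.457, 0.381, 1.297, -0, 1.464, -0.215], TCP at [0.178, -0.521, 0.239] pointing down, gripper open.
Joint ranges: [-3.11, 3.11], [-0.89, 2.33], [0.22, 2.48], [-1.42, 4.56], [0.17, 2.85], [-2.88, 2.88]. Speed limits (rad/s): [2.39, 2.39, 3.14, 3.14, 3.14, 3.14].

### API

Orientations are given as a unit quaternion [x, y, z, w].
In Python, from plant import * gives the robot as it stands.
- The arm moves only by the tool arm_command, never from a script. Its argument "steps" is text: rows parted by semicolons, each of 7 numbers parted by spaces: the turn, a rotation vector about the tool's x, y, z in units of pi/2 rad (1.0 is pi/2 rad), then the shift along the tool's x, y, z in units of 0.5 m (1.0 is 0.5 m), then the gripper command: -1 is fully open, 1 is shut, values between are in proportion. A call has 1 to 12 rows; each row shifts and turns the commanded pose from where the row before left it, along the tool's axes as they then stand; what a row does not reach is not made up. A row lasts 1/8 s, in which the tool goes at most 62.5 mm and 10.7 degrees, less where a joint would pass 70% of its speed; a pose out of reach is approached as far as the arm can. A call with a number of a shift or a turn outside -1 to 1 is refused whole. A call with a gripper value outside its range is refused whole. The fingers move at their own pace and stop on an object; the grip force is fixed at half the most. Time passes only in rows, so rows that do not move let the fingers close. It gives the time, the measured TCP pose, the force, the opening and the grip force at its end, in the units of the state.
- read_state(): the state, without advancing time (a new reading comes with each control period).
- grab_frame(name): name is "side" or "top" or "wrist"; returns the picture (420x560x3 uint8, blue, green, red); there is no depth.
- camera_params(name): a dict with "vfov" (degrees; the focal length in pixels is half the picture's height over the tangent of half this angle, whatever the lens; pixels are square), "cx", "cy" (the principal point, pixels), "k1" (the pictures are not rectified: a ray, as slopes to the right and down, at radius r is drawn at 1 + k1 r^2 times it, then the intrinsics apply), "R" (3x3) and "t" (3): a world point X has camera coordinates R X + t; the wrist camera has in their place "T_tool_cam" (4x4, takes a point from camera to tool coordinates, whose origin is the TCP and whose axes are the flange's). Camera axes: x right, y down, z forward; pixel columns grow to the right and rows downward; lengths in m; the calibration is good to about 2 mm. A picture is of the moment at which its call begins: read the wrist's pose just before it. camera_params takes no time and is no camera call.
- hand_in(): hands the job in; it is judged then, once.
Trained networks look in the newest picture that a camera, given by its name, has taken for a name from the list of things; names that differ only in an ending like _2 or _b are one class to them, and where a whole thing is asked for, a point or a joint stands for the part that bears it (a point fixed in the world has none). Each returns a list of dicts, best first, with "p" (0 to 1); they miss things now and then, are a little off and sometimes report something else, mostly with a low value. They report only what shows in the picture. A call takes as long as a camera call. They do not tell look-alikes from the thing itself.
- search_frame(name, camera): "box" ([left, top, width, height] in pixels, round what is visible of it).
- masks_of(name, camera): "mask" (420x560 bool, what is visible of it) and "box" ([left, top, width, height] in pixels, round what is visible of it).
- place_of(name, camera): "uv" ([column, row] in pixels: a listed point, or the origin of a listed thing).
The state is a dict: "time": time; "joint_pos": joint angles; "qd": joint speeds; "joint_efforts": joint torques, N m; "position": TCP position; "tcp_rot": TCP orientation; "force": force on the tool from outside, world axes, zero at the start; "moment": the same for the moment, N m; "grip_width": finger opening in m; "gripper_force": force on a finger pad.
Only numpy, scipy, OpenCV 4.12 (cv2) and the standard library are available. Lean on these libraries where they do the work, as an engineer would, in place of code of your own. Each camera call takes 0.05 s, during which the arm holds its last target. There are 200 camera calls.

### The job

Pull the drawer of the small blue unit out until it locks and stays out by itself, and lay the plain grey steel disc down inside it without dropping it. Then press the red release button so that the drawer glides fully home with the disc in it. Leave the brass ring and the black ring on the bench alone.

Things in the scene. Friction and masses are not known exactly. Their poses are not given: they have to be found in the camera images.
- cabinet: fixed blue drawer unit, 150 wide, 170 deep, 80 high. Origin: bench level, middle of the front face; x points into the unit (the drawer pulls out along -x), z up. Its top (height 74 to 80) overhangs the front by 36 as a hood, as far as the pull tab reaches, so the closed tab cannot be pinched with an upright tool: lean the gripper back about 40 degrees, fingers pointing down and into the unit
- drawer: the drawer; its origin and axes are the cabinet's when home. A spring draws it home (2.5 N closed, 6 N out; damping 35 N per m/s) unless held or locked. It locks at 118 to 138 mm of travel (differs each time: feel for it): the pull grows by 2 to 4 N over the 20 mm before, the lock snaps in, and 6 mm on comes a solid stop. Let go there, it settles back on the lock; let go sooner, it runs home
- drawer_tab (a point): where to pinch the black pull tab: an upright plate in the middle of the drawer front, 10 thick (cabinet y), 32 high (22 to 54 above the bench), reaching 36 out from the front. This point is 26 in front of the drawer's front face, 38 above the bench; axes as the cabinet
- drawer_floor (a point): centre of the drawer's inner floor, 10 above the bench; axes as the cabinet. The inside is 142 long (x), 116 wide (y); walls rise 35 above the floor, the front panel (8 thick) 56. The point lies 71 behind the panel's inner face and 105 behind drawer_tab in x
- slide_lock: grey housing 172 x 30 x 78 high along the unit's left flank (left as one faces its front, cabinet +y), fixed, holding the lock and the release button; origin on the bench, 90.5 to the left of the cabinet's origin and up to 10 forward or back of it; axes as the cabinet
- release_top (a point): centre of the top of the red release button, 22 across, standing 12 above its black collar on the housing, 92 above the bench when up. Pressed straight down it travels 11 against a spring (3 to 6.5 N); from 7 on the lock lets go and the drawer runs home in 2 to 4 s. Keep it down until the drawer has moved 15; it springs up again
- disc_center (a point): centre (half-way up) of the plain grey turned steel disc, 36 across, 14 high, about 90 g, lying flat on the bench: the one to stow. z axis is the disc's axis
- brass_center (a point): centre of the brass ring, 41 across, 10 high, lying on the bench: leave it alone
- dark_center (a point): centre of the black ring, 47 across, 13 high, lying on the bench: leave it alone
Things that resemble listed ones, but are neither listed nor needed, are in the scene too. Leave any purple look-alike of the part that bears disc_center alone.

How it is judged:
On the way, in this order (a step that is already met when the one before it is completed fails the run):
1. the drawer is locked out and stays there untouched by the fingers (x of drawer_tab in the frame of slide_lock below -0.151 m and contact force between each of the arm, the fingers and drawer below 0.05 N), for 0.4 s.
2. the disc lies flat in the locked-out drawer, let go (x of drawer_tab in the frame of slide_lock below -0.151 m and x of disc_center in the frame of drawer_floor between -0.06 and 0.06 m and y of disc_center in the frame of drawer_floor between -0.045 and 0.045 m and z of disc_center in the frame of drawer_floor below 0.011 m and contact force between the fingers and steel_disc below 0.05 N), for 0.2 s.
At the end, for the whole second after the job is handed in: the drawer is home (within 3 mm), the steel disc lies flat and at rest on its floor, the release button is up again, and both rings are where they were (within 15 mm) (x of drawer_tab in the frame of cabinet above -0.029 m and x of disc_center in the frame of drawer_floor between -0.06 and 0.06 m and y of disc_center in the frame of drawer_floor between -0.045 and 0.045 m and z of disc_center in the frame of drawer_floor below 0.011 m and angle between disc_center's own z axis and vertical below 0.15 rad and linear speed of steel_disc below 0.02 m/s and height (world z) of release_top above 0.089 m and distance of each of brass_center, dark_center from where it was at the start of the episode below 0.015 m); the robot touches nothing.
It fails at once if the brass ring or the black ring is moved by more than 15 mm (distance of any of brass_center, dark_center from where it was at the start of the episode above 0.015 m).
It fails at once if the disc is let go more than 20 mm above the drawer's floor, over the drawer (x of disc_center in the frame of drawer_floor between -0.06 and 0.06 m and y of disc_center in the frame of drawer_floor between -0.05 and 0.05 m and z of disc_center in the frame of drawer_floor above 0.027 m and contact force between the fingers and steel_disc below 0.02 N).
It also fails if it takes over 58 s, if anything falls off the work surface, if the arm or the gripper's body presses on something with over 40 N, if the wrist force passes 120 N, or if a joint passes its speed limit or range.

## Working session

There is one attempt and no reset: what is moved stays moved. The work goes in short steps, Python scripts to look and compute and a tool call to move; the robot and the scene stay as the last step left them, time stands still between calls to the robot, and variables do not carry over. Pictures are saved under pics/ and viewed, at most 10 in all, crops included, and the job is handed in when it is done.

Besides the shell and the picture viewer there is one more tool, called after "Emit:" as name(argument=value, ...) on one line, values as JSON. arm_command: Moves the arm, as the interface text tells. Shifts and turns lie within -1 to 1; 1 stands for 0.5 m of shift or pi/2 rad of turn. Its arguments: {"type":"object","properties":{"steps":{"type":"string"}},"required":["steps"]}

```bash
mkdir -p pics; ls
python3 - <<'E'
from plant import *
import cv2,numpy as np
for c in ["side","top"]:
    im=grab_frame(c); cv2.imwrite(f"pics/{c}0.png",im)
    p=camera_params(c); print(c,p)
    for n in ["drawer_tab","drawer_floor","slide_lock","release_top","disc_center","brass_center","dark_center","cabinet"]:
        print(n,[(np.round(d["uv"],1).tolist(),round(d["p"],2)) for d in place_of(n,c)][:4])
print(read_state())
E
```

```text
pics
side {'vfov': 56.822550342503284, 'cx': 285.7156932280558, 'cy': 208.7776219847004, 'k1': -0.10773621119634746, 'R': array([[-0.93683894, -0.34945634, -0.014597  ],
       [-0.15089901,  0.4414828 , -0.88448992],
       [ 0.31553494, -0.82642193, -0.46633089]]), 't': array([0.46856121, 0.14749594, 0.83666327])}
drawer_tab []
drawer_floor []
slide_lock [([243.8, 300.8], 0.65)]
release_top [([235.1, 272.9], 0.45)]
disc_center [([339.7, 197.9], 0.56), ([358.0, 190.1], 0.41)]
brass_center [([325.8, 223.3], 0.49), ([328.7, 214.2], 0.24)]
dark_center [([333.0, 211.7], 0.51)]
cabinet [([212.0, 290.3], 0.73)]
top {'vfov': 52.98327823940972, 'cx': 273.6743812436875, 'cy': 205.88207072187782, 'k1': -0.053385281054692, 'R': array([[ 0.02772763, -0.99947716,  0.01663089],
       [-0.99241102, -0.02951785, -0.11936942],
       [ 0.11979792, -0.01319485, -0.99271061]]), 't': array([-0.01586203,  0.47162692,  0.98176627])}
drawer_tab [([184.1, 159.1], 0.4)]
drawer_floor []
slide_lock [([171.7, 195.5], 0.81), ([178.2, 162.3], 0.69)]
release_top [([147.4, 191.2], 0.64)]
disc_center [([401.6, 248.1], 0.53), ([375.3, 231.3], 0.48)]
brass_center [([308.0, 228.1], 0.5)]
dark_center [([329.5, 228.7], 0.51)]
cabinet [([177.0, 159.2], 0.72)]
{'time': 0.9, 'joint_pos': array([-1.45731150e+00,  3.80592217e-01,  1.29739835e+00, -3.29633792e-05,
        1.46357642e+00, -2.15268836e-01]), 'qd': array([ 0.0001749 , -0.00042961,  0.00048437,  0.00018944,  0.00063275,
       -0.00091387]), 'joint_efforts': array([ 1.99164540e-03, -4.37792873e+01, -2.24732798e+01,  7.14118383e-02,
        3.12705932e-02, -2.45405812e-05]), 'position': array([ 0.17757948, -0.52052871,  0.23875314]), 'tcp_rot': array([ 9.86520232e-01,  1.63639333e-01, -1.70186865e-05,  1.19832189e-05]), 'force': array([ 0.52172166,  0.28533615, -0.52865775]), 'moment': array([0.02940362, 0.03264119, 0.00245737]), 'gripper_force': 0.0, 'grip_width': 0.08806341293667105}
```

Run:
```python
import cv2
a=cv2.imread("pics/top0.png")[110:300,100:460]; cv2.imwrite("pics/top0c.png",cv2.resize(a,None,fx=2.2,fy=2.2,interpolation=2))
a=cv2.imread("pics/side0.png"); cv2.imwrite("pics/side0c.png",cv2.resize(a,(800,600),interpolation=2))
```

```text
(no output)
```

View pics/top0c.png

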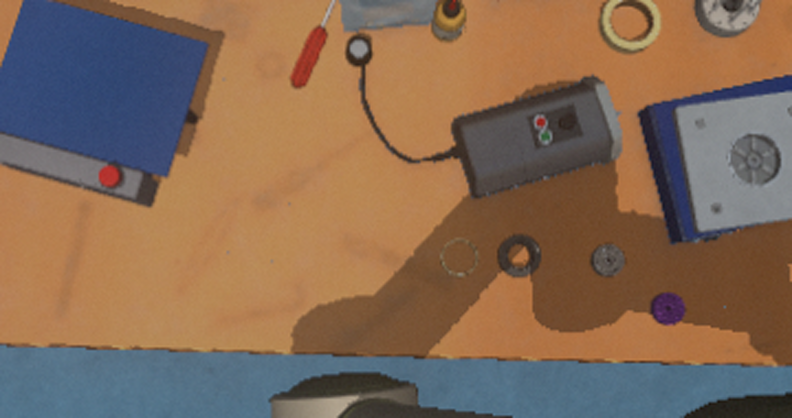

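View pics/side0c.png

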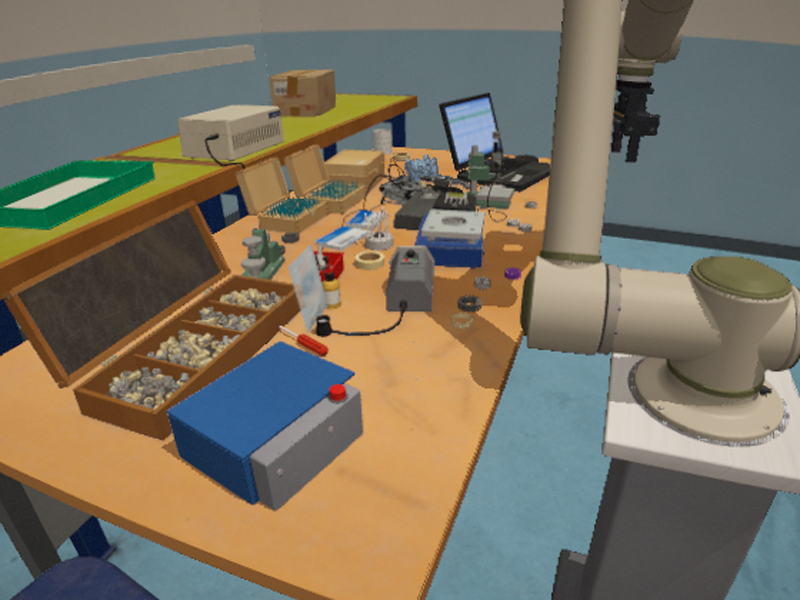

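Top view: the blue unit is at the left, with its hood front edge near full-frame pixels (195,130)-(176,190) and the tab at (187,163). The red button is at (150,190). Disc candidates are the grey disc at (376,228) and the purple look-alike at (403,250). The grey one fits, and I'll confirm it with a crop. The rings are at (309,227) for brass and (336,226) for black.

```bash
cat > h.py <<'E'
from plant import *
import cv2,numpy as np
from scipy.spatial.transform import Rotation as Ro
def K(c):
    p=camera_params(c); f=210/np.tan(np.radians(p["vfov"]/2))
    return p,np.array([[f,0,p["cx"]],[0,f,p["cy"]],[0,0,1]])
def RT(c,st=None):
    p,_=K(c)
    if c!="wrist": return p["R"],p["t"]
    st=st or read_state(); M=np.eye(4); M[:3,:3]=Ro.from_quat(st["tcp_rot"]).as_matrix(); M[:3,3]=st["position"]
    W=np.linalg.inv(M@p["T_tool_cam"]); return W[:3,:3],W[:3,3]
def unproj(c,uv,z,st=None):
    # the model is x_d = x(1+k1 r^2): cv2's k1
    p,k=K(c); R,t=RT(c,st)
    n=cv2.undistortPoints(np.array(uv,float).reshape(-1,1,2),k,np.array([p["k1"],0,0,0]))[:,0]
    d=np.c_[n,np.ones(len(n))]@R; C=-R.T@t
    return C+d*((z-C[2])/d[:,2])[:,None]
def proj(c,X,st=None):
    p,k=K(c); R,t=RT(c,st)
    return cv2.projectPoints(np.array(X,float).reshape(-1,1,3),cv2.Rodrigues(R)[0],t,k,np.array([p["k1"],0,0,0]))[0][:,0]
E
python3 - <<'E'
from h import *
im=cv2.imread("pics/top0.png"); hsv=cv2.cvtColor(im,cv2.COLOR_BGR2HSV)
m=cv2.inRange(hsv,(100,150,40),(125,255,255)); m[:,230:]=0;m[240:]=0
n,l,s,_=cv2.connectedComponentsWithStats(m); i=1+s[1:,4].argmax(); print(s[i])
c=max(cv2.findContours((l==i).astype(np.uint8),0,1)[0],key=cv2.contourArea)[:,0]
P=unproj("top",c,.08); r=cv2.minAreaRect((P[:,:2]*1000).astype(np.float32)); print(r,cv2.boxPoints(r))
red=cv2.inRange(hsv,(0,180,100),(8,255,255))|cv2.inRange(hsv,(172,180,100),(180,255,255)); red[:,:130]=0;red[:,170:]=0
q=np.argwhere(red)[:,::-1]; print("btn px",q.mean(0),len(q),unproj("top",q.mean(0),.09))
print("side btn",unproj("side",[[235.1,272.9]],.092))
print("lock",unproj("top",[[171.7,195.5]],0),"tab",unproj("top",[[184.1,159.1]],.038),"cab",unproj("top",[[177,159.2]],0), unproj("side",[[212,290.3]],0))
for nme,z in [("disc",.007),("brass",.005),("dark",.0065)]:
    for cam in ("top","side"):
        for d in masks_of(nme+"_center",cam):
            mm=np.argwhere(d["mask"])[:,::-1]; print(nme,cam,round(d["p"],2),d["box"],mm.mean(0).round(1),unproj(cam,mm.mean(0),z*1.6).round(4))
a=im[195:265,290:420]; cv2.imwrite("pics/crop1.png",cv2.resize(a,None,fx=6,fy=6,interpolation=2))
print("C",-RT("top")[0].T@RT("top")[1])
E
```

```text
[13 14  8 12 25]
((908.40625, 644.7954711914062), (30.063770294189453, 18.177581787109375), 2.1032228469848633) [[893.0509  653.3264 ]
 [893.718   635.16113]
 [923.7616  636.2645 ]
 [923.0945  654.4298 ]]
btn px [149.16666667 189.37037037] 54 [[0.49366134 0.2809069  0.09      ]]
side btn [[0.49162845 0.28610803 0.092     ]]
lock [[0.49364561 0.24987773 0.        ]] tab [[0.57761802 0.21636234 0.038     ]] cab [[0.5855248  0.24196058 0.        ]] [[0.57243886 0.25043085 0.        ]]
disc top 0.48 [367.6, 222.6, 19.5, 13.1] [375.8 227.4] [[ 0.4285 -0.2533  0.0112]]
disc top 0.45 [395.6, 240.8, 14.5, 15.6] [402.7 249.7] [[ 0.376  -0.3195  0.0112]]
disc side 0.53 [354.4, 183.7, 8.9, 13.0] [358.4 190.6] [[ 0.374  -0.3125  0.0112]]
dark top 0.72 [323.4, 216.8, 22.3, 18.6] [335.4 225.6] [[ 0.4303 -0.1542  0.0104]]
dark side 0.64 [320.4, 207.1, 18.9, 10.5] [328.4 211.9] [[ 0.4272 -0.1474  0.0104]]
C [0.35087402 0.01102194 1.03117143]
```

View pics/crop1.png

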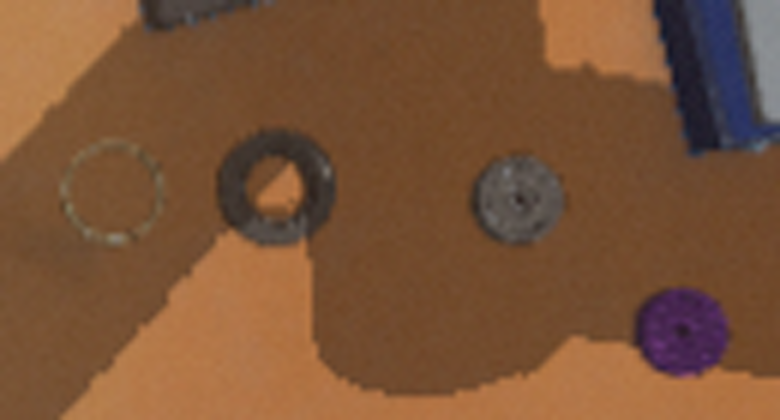

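The crop shows the grey disc at (376,228), with the purple look-alike at (403,250), the black ring at (336,226) and the brass ring at (309,227). The grey one is the target. Next I'll fix the roof fit.

Run:
```python
from h import *
from scipy.optimize import least_squares
im=cv2.imread("pics/top0.png"); hsv=cv2.cvtColor(im,cv2.COLOR_BGR2HSV); print(hsv[150,140],hsv[175,150],hsv[145,190])
m=np.zeros((422,562),np.uint8); h=hsv[150,140].astype(int)
cv2.floodFill(im.copy(),m,(140,150),0,(4,4,4),(4,4,4),4|(255<<8)); m=m[1:-1,1:-1]; print((m>0).sum())
c=max(cv2.findContours(m,0,1)[0],key=cv2.contourArea)[:,0]; print(c.min(0),c.max(0))
P=unproj("top",c,.08); r=cv2.minAreaRect((P[:,:2]*1000).astype(np.float32)); print(r,cv2.boxPoints(r))
# refine: maximise overlap with projected roof
def poly(v):
    x,y,a=v; Q=np.array([[-.036,-.075],[-.036,.075],[.17,.075],[.17,-.075]]); 
    R=np.array([[np.cos(a),-np.sin(a)],[np.sin(a),np.cos(a)]]); W=Q@R.T+[x,y]
    return proj("top",np.c_[W,[.08]*4])
def cost(v):
    k=np.zeros((420,560),np.uint8); cv2.fillPoly(k,[np.round(poly(v)*16).astype(np.int32)],255,cv2.LINE_AA,4); return np.abs(k.astype(float)-m).sum()/255
from scipy.optimize import minimize
b=cv2.boxPoints(r)/1000; o=r[0]
yaw=min([np.radians(r[2]+90*k) for k in range(4)],key=lambda a:abs(a-1.4))
ctr=np.array(r[0])/1000; u=np.array([np.cos(yaw),np.sin(yaw)]); x0=np.r_[ctr-u*.067,yaw]; print("init",x0,cost(x0))
s=minimize(cost,x0,method="Nelder-Mead",options=dict(initial_simplex=x0+np.r_[[np.zeros(3)],np.diag([.004,.004,.04])],xatol=1e-5)); print(s.x,s.fun)
x,y,a=s.x;u=np.array([np.cos(a),np.sin(a)]);v=np.array([-u[1],u[0]]);o=s.x[:2]
print("tab",o-u*.026,"lockline btn y",(np.array([.49366,.2809])-o)@v,"btn x",(np.array([.49366,.2809])-o)@u)
```

```text
[110 148 114] [111 136 114] [  7  86 101]
5281
[ 93 108] [193 188]
((592.589111328125, 305.4107360839844), (202.29364013671875, 146.7749481201172), 76.02609252929688) [[496.94855 224.97888]
 [639.3798  189.53564]
 [688.2297  385.8426 ]
 [545.7984  421.28583]]
init [0.57640995 0.24039355 1.32690563] 483.3607843137255
[0.57584308 0.24073614 1.33133979] 465.28627450980395
tab [0.56967654 0.215478  ] lockline btn y 0.08936400204544417 btn x 0.019526117210111053
```

```bash
cat >> h.py <<'E'
from scipy.spatial.transform import Slerp
YAW=1.3313; O=np.array([.5758,.2407])
U=np.array([np.cos(YAW),np.sin(YAW),0]); V=np.array([-U[1],U[0],0]); Z=np.array([0,0,1.])
def orient(tilt): # fingers down, leaning; tool y=-V
    t=np.radians(tilt); z=-np.cos(t)*Z+np.sin(t)*U; y=-V; return np.c_[np.cross(y,z),y,z]
def cabpt(x,y,z): return np.r_[O,0]+x*U+y*V+z*Z
def plan(pos,R,n,g,start=None,dec=3):
    if start is None:
        s=read_state(); start=(s["position"],Ro.from_quat(s["tcp_rot"]).as_matrix())
    p,C=start; sl=Slerp([0,1],Ro.from_matrix([C,R])); p0=p.copy(); rows=[]
    for i in range(1,n+1):
        f=i/n; tp=p0+(pos-p0)*f; tr=sl(f).as_matrix()
        d=np.round(C.T@(tp-p)/.5,dec)+0; w=np.round(Ro.from_matrix(C.T@tr).as_rotvec()/(np.pi/2),dec)+0
        rows.append(" ".join(f"{v:g}" for v in [*w,*d,g])); p=p+C@d*.5; C=C@Ro.from_rotvec(w*np.pi/2).as_matrix()
    print(";".join(rows)); print("# ends",p.round(4)); return p,C
E
python3 - <<'E'
from h import *
R=orient(40); P=cabpt(-.028,0,.037)+.019*R[:,2]; pre=P-.09*R[:,2]; print(P,pre)
s=plan(np.array([.47,-.02,.28]),orient(15),12,-1)
plan(pre,R,6,-1,s)
E
```

```text
[0.5720551  0.22536356 0.02244516] [0.5583321  0.16916388 0.09138916]
0.007 0.013 -0.053 0.073 -0.063 -0.007 -1;0.007 0.012 -0.053 0.078 -0.057 -0.005 -1;0.007 0.013 -0.053 0.083 -0.05 -0.002 -1;0.007 0.013 -0.052 0.087 -0.044 0 -1;0.007 0.012 -0.053 0.09 -0.036 0.002 -1;0.007 0.013 -0.053 0.092 -0.028 0.004 -1;0.007 0.013 -0.053 0.095 -0.021 0.006 -1;0.007 0.012 -0.053 0.095 -0.012 0.008 -1;0.007 0.013 -0.053 0.096 -0.005 0.01 -1;0.006 0.013 -0.053 0.096 0.004 0.012 -1;0.007 0.013 -0.053 0.096 0.011 0.014 -1;0.007 0.012 -0.052 0.093 0.02 0.016 -1
# ends [ 0.4699 -0.02    0.2801]
0 0.046 0 0.05 0.014 0.078 -1;0 0.047 0 0.044 0.013 0.082 -1;0 0.046 0 0.037 0.014 0.085 -1;0 0.046 0 0.032 0.013 0.087 -1;0 0.047 0 0.025 0.014 0.09 -1;0.001 0.046 0 0.018 0.014 0.091 -1
# ends [0.5585 0.169  0.0911]
```

Emit:
arm_command(steps="0.007 0.013 -0.053 0.073 -0.063 -0.007 -1;0.007 0.012 -0.053 0.078 -0.057 -0.005 -1;0.007 0.013 -0.053 0.083 -0.05 -0.002 -1;0.007 0.013 -0.052 0.087 -0.044 0 -1;0.007 0.012 -0.053 0.09 -0.036 0.002 -1;0.007 0.013 -0.053 0.092 -0.028 0.004 -1;0.007 0.013 -0.053 0.095 -0.021 0.006 -1;0.007 0.012 -0.053 0.095 -0.012 0.008 -1;0.007 0.013 -0.053 0.096 -0.005 0.01 -1;0.006 0.013 -0.053 0.096 0.004 0.012 -1;0.007 0.013 -0.053 0.096 0.011 0.014 -1;0.007 0.012 -0.052 0.093 0.02 0.016 -1")

```text
time: 2.7
position: [0.4705, -0.0185, 0.2804]
tcp_rot: [0.779, 0.613, 0.103, -0.08]
force: [0.1, -0.3, 0.6]
grip_width: 0.0884
gripper_force: 0.0
```

Run:
```python
from h import *
s=read_state(); print(s["position"],Ro.from_quat(s["tcp_rot"]).as_matrix().round(3),s["joint_pos"].round(2),s["time"])
im=grab_frame("wrist"); cv2.imwrite("pics/w1.png",im)
for n,z in [("drawer_tab",.038),("release_top",.092),("slide_lock",0),("cabinet",0)]:
    for d in place_of(n,"wrist"): print(n,d["p"],d["uv"],unproj("wrist",d["uv"],z,s))
print(proj("wrist",[cabpt(-.036,.075,.08),cabpt(-.036,-.075,.08),cabpt(-.036,0,.054)],s))
im=grab_frame("top"); cv2.imwrite("pics/t1.png",im)
for n in ["disc_center","brass_center"]:
    for d in masks_of(n,"top"):
        mm=np.argwhere(d["mask"])[:,::-1]; print(n,d["p"],d["box"],mm.mean(0),unproj("top",mm.mean(0),.011))
```

```text
[ 0.4705214  -0.01854481  0.28041023] [[ 0.227  0.972  0.062]
 [ 0.939 -0.235  0.251]
 [ 0.259  0.001 -0.966]] [-0.43  0.2   1.46  0.26  1.53 -0.21] 2.7
drawer_tab 0.58 [307.8, 28.2] [[0.56872873 0.21948096 0.038     ]]
release_top 0.56 [287.0, 377.3] [[ 0.43788836 -0.2011103   0.092     ]]
slide_lock 0.57 [239.3, 31.6] [[0.48040789 0.25623387 0.        ]]
slide_lock 0.44 [256.1, 271.3] [[ 0.4214372  -0.08645666  0.        ]]
cabinet 0.67 [307.9, 25.9] [[0.57801271 0.24111639 0.        ]]
[[249.13375251  21.15220654]
 [375.87310227  22.81825361]
 [310.50528198  32.39475317]]
disc_center 0.59 [394.4, 242.2, 17.0, 14.9] [402.75845411 249.57971014] [[ 0.37620828 -0.31971761  0.011     ]]
brass_center 0.2 [92.7, 166.6, 77.1, 40.0] [130.68114754 186.08442623] [[0.5124738  0.34968648 0.011     ]]
```

View pics/w1.png

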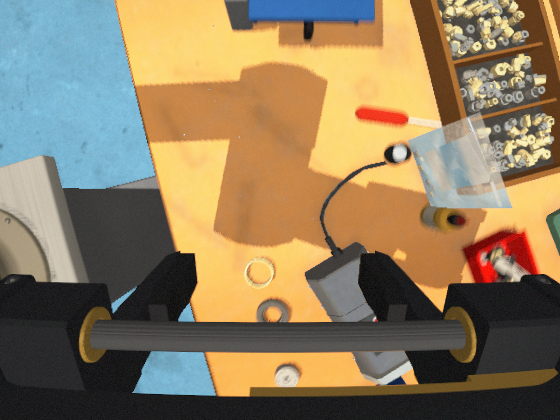

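The wrist view shows the hood edge at (249,20)-(375,22), which matches my fit to within 2 px. The tab is at (308,30), and the grey disc at (287,377). I'll go on to the approach.

Run:
```python
from h import *
R=orient(40); P=cabpt(-.028,0,.037)+.019*R[:,2]; pre=P-.09*R[:,2]
s=plan(pre,R,6,-1); plan(P,R,5,-1,s)
```

```text
0 0.046 0 0.05 0.013 0.078 -1;0 0.047 0 0.044 0.014 0.082 -1;0.001 0.046 -0.001 0.038 0.013 0.085 -1;0 0.047 0 0.032 0.014 0.088 -1;0 0.046 0 0.025 0.014 0.089 -1;0 0.046 0 0.019 0.013 0.092 -1
# ends [0.5581 0.1693 0.0912]
0 0 0 0 0 0.036 -1;0 0 0 0 0 0.036 -1;0 0 0 0 0 0.036 -1;0 0 0 0 0 0.036 -1;0 0 0 0 0 0.036 -1
# ends [0.5719 0.2254 0.0222]
```

Emit:
arm_command(steps="0 0.046 0 0.05 0.013 0.078 -1;0 0.047 0 0.044 0.014 0.082 -1;0.001 0.046 -0.001 0.038 0.013 0.085 -1;0 0.047 0 0.032 0.014 0.088 -1;0 0.046 0 0.025 0.014 0.089 -1;0 0.046 0 0.019 0.013 0.092 -1;0 0 0 0 0 0 -1")

```text
time: 3.98
position: [0.5573, 0.1704, 0.0889]
tcp_rot: [0.739, 0.58, 0.267, -0.213]
force: [-0.3, -1.1, -0.5]
grip_width: 0.0878
gripper_force: 0.0
```

Run:
```python
from h import *
s=read_state(); print(s["position"],Ro.from_quat(s["tcp_rot"]).as_matrix().round(3),s["force"])
im=grab_frame("wrist")
for q in proj("wrist",[cabpt(-.036,.075,.08),cabpt(-.036,-.075,.08),cabpt(-.036,.005,.054),cabpt(-.036,-.005,.022)],s): cv2.circle(im,tuple(int(v) for v in q),2,(0,255,0),-1)
cv2.imwrite("pics/w2.png",im)
for d in place_of("drawer_tab","wrist"): print(d, unproj("wrist",d["uv"],.038,s), cabpt(-.026,0,.038))
R=orient(40); P=cabpt(-.028,0,.037)+.019*R[:,2]; plan(P,R,5,-1)
```

```text
[0.55725573 0.1704119  0.08892594] [[ 0.184  0.972  0.147]
 [ 0.744 -0.236  0.625]
 [ 0.642 -0.005 -0.767]] [-0.33082082 -1.13192126 -0.53637919]
{'uv': [277.8, 217.5], 'p': 0.72} [[0.56784872 0.21713695 0.038     ]] [0.56963245 0.2154421  0.038     ]
0 0 0 0 0 0.036 -1;0 0 0 0 0 0.036 -1;0 0 0 0 0 0.036 -1;0 0.001 0 0 0 0.036 -1;0 0 0 -0.001 0 0.036 -1
# ends [0.5719 0.2251 0.0225]
```

View pics/w2.png

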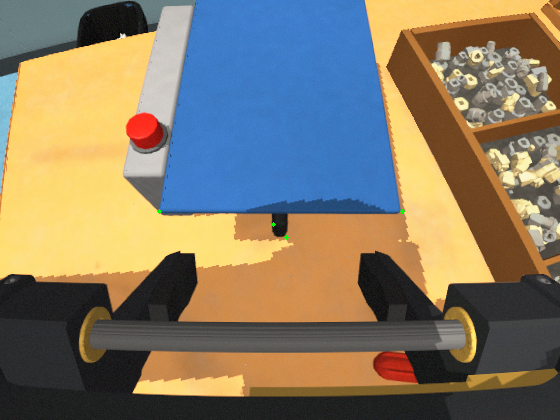

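The projected green dots land on the hood corners (160,212)/(403,212) and on the tab at (280,230), so everything is aligned. Going in and closing on the tab.

Emit:
arm_command(steps="0 0 0 0 0 0.036 -1;0 0 0 0 0 0.036 -1;0 0 0 0 0 0.036 -1;0 0 0 0 0 0.036 -1;0 0 0 0 0 0.036 -1;0 0 0 0 0 0 -1;0 0 0 0 0 0 1;0 0 0 0 0 0 1;0 0 0 0 0 0 1;0 0 0 0 0 0 1;0 0 0 0 0 0 1")

```text
time: 5.45
position: [0.5718, 0.2265, 0.0223]
tcp_rot: [0.739, 0.581, 0.269, -0.211]
force: [0.5, 0.5, 0.9]
grip_width: 0.0404
gripper_force: 0.0
```

Emit:
arm_command(steps="0 0 0 0 0 0 1;0 0 0 0 0 0 1;0 0 0 0 0 0 1;0 0 0 0 0 0 1;0 0 0 0 0 0 1")

```text
time: 6.08
position: [0.5721, 0.2265, 0.0222]
tcp_rot: [0.739, 0.581, 0.269, -0.211]
force: [3.2, 0.9, -2.2]
grip_width: 0.01
gripper_force: 30.0
```

Emit:
arm_command(steps="0 0 0 -0.0123 0 -0.0103 1;0 0 0 -0.0123 0 -0.0103 1;0 0 0 -0.0123 0 -0.0103 1;0 0 0 -0.0123 0 -0.0103 1;0 0 0 -0.0123 0 -0.0103 1;0 0 0 -0.0123 0 -0.0103 1;0 0 0 -0.0123 0 -0.0103 1;0 0 0 -0.0123 0 -0.0103 1;0 0 0 -0.0123 0 -0.0103 1;0 0 0 -0.0123 0 -0.0103 1;0 0 0 -0.0123 0 -0.0103 1;0 0 0 -0.0123 0 -0.0103 1")

```text
time: 7.58
position: [0.549, 0.1334, 0.0222]
tcp_rot: [0.739, 0.581, 0.269, -0.212]
force: [5.9, 7.3, -3.4]
grip_width: 0.0099
gripper_force: 30.0
```

Emit:
arm_command(steps="0 0 0 -0.006 0 -0.005 1;0 0 0 -0.006 0 -0.005 1;0 0 0 -0.006 0 -0.005 1;0 0 0 0 0 0 1")

```text
time: 8.07
position: [0.5462, 0.122, 0.0222]
tcp_rot: [0.739, 0.581, 0.269, -0.212]
force: [2.6, 3.6, -1.4]
grip_width: 0.0097
gripper_force: 30.0
```

Emit:
arm_command(steps="0 0 0 -0.0061 0 -0.0051 1;0 0 0 -0.0061 0 -0.0051 1;0 0 0 0 0 0 1")

```text
time: 8.45
position: [0.5443, 0.1145, 0.0222]
tcp_rot: [0.739, 0.581, 0.269, -0.212]
force: [3.8, 5.1, -2.3]
grip_width: 0.0094
gripper_force: 30.0
```

Emit:
arm_command(steps="0 0 0 -0.0061 0 -0.0051 1;0 0 0 0 0 0 1")

```text
time: 8.7
position: [0.5434, 0.1108, 0.0222]
tcp_rot: [0.739, 0.581, 0.269, -0.212]
force: [4.0, 6.5, -1.5]
grip_width: 0.0098
gripper_force: 30.0
```

Emit:
arm_command(steps="0 0 0 -0.0061 0 -0.0051 1;0 0 0 0 0 0 1")

```text
time: 8.95
position: [0.5424, 0.1068, 0.0222]
tcp_rot: [0.739, 0.581, 0.269, -0.212]
force: [2.8, 5.0, -1.6]
grip_width: 0.01
gripper_force: 30.0
```

Emit:
arm_command(steps="0 0 0 -0.0046 0 -0.0039 1;0 0 0 0 0 0 1")

```text
time: 9.2
position: [0.5417, 0.1038, 0.0223]
tcp_rot: [0.739, 0.581, 0.269, -0.212]
force: [2.3, 4.8, -1.7]
grip_width: 0.0099
gripper_force: 30.0
```

Emit:
arm_command(steps="0 0 0 -0.0046 0 -0.0039 1;0 0 0 0 0 0 1")

```text
time: 9.45
position: [0.541, 0.1009, 0.0222]
tcp_rot: [0.739, 0.581, 0.269, -0.212]
force: [3.0, 4.2, -2.0]
grip_width: 0.0098
gripper_force: 30.0
```

Emit:
arm_command(steps="0 0 0 -0.0031 0 -0.0026 1;0 0 0 0 0 0 1")

```text
time: 9.7
position: [0.5405, 0.0989, 0.0222]
tcp_rot: [0.739, 0.581, 0.269, -0.212]
force: [3.6, 4.1, -1.2]
grip_width: 0.0096
gripper_force: 30.0
```

Emit:
arm_command(steps="0 0 0 -0.0031 0 -0.0026 1;0 0 0 0 0 0 1")

```text
time: 9.95
position: [0.54, 0.0969, 0.0222]
tcp_rot: [0.739, 0.581, 0.269, -0.212]
force: [3.2, 5.2, -1.8]
grip_width: 0.0097
gripper_force: 30.0
```

Emit:
arm_command(steps="0 0 0 -0.0031 0 -0.0026 1;0 0 0 0 0 0 1")

```text
time: 10.2
position: [0.5395, 0.0949, 0.0222]
tcp_rot: [0.739, 0.581, 0.269, -0.212]
force: [2.7, 5.0, -2.7]
grip_width: 0.0097
gripper_force: 30.0
```

Emit:
arm_command(steps="0 0 0 -0.0031 0 -0.0026 1;0 0 0 0 0 0 1")

```text
time: 10.45
position: [0.539, 0.093, 0.0222]
tcp_rot: [0.739, 0.581, 0.269, -0.212]
force: [3.5, 5.5, -2.2]
grip_width: 0.0096
gripper_force: 30.0
```

Emit:
arm_command(steps="0 0 0 -0.0031 0 -0.0026 1;0 0 0 0 0 0 1")

```text
time: 10.7
position: [0.5385, 0.0911, 0.0222]
tcp_rot: [0.739, 0.581, 0.269, -0.212]
force: [2.1, 5.3, -1.1]
grip_width: 0.0103
gripper_force: 30.0
```

Run:
```python
from h import *
s=read_state(); print(s["position"],(s["position"]-np.array([.5721,.2265,.0222]))@U)
im=grab_frame("top"); a=im[110:260,80:280]; cv2.imwrite("pics/t2.png",cv2.resize(a,None,fx=4,fy=4,interpolation=2))
```

```text
[0.53853091 0.09106072 0.02223368] -0.1395365476672962
```

View pics/t2.png

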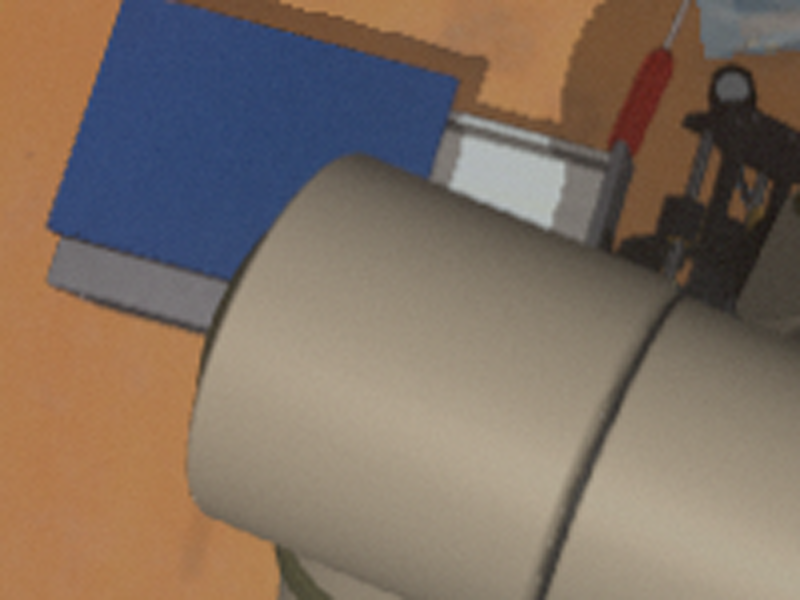

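The drawer is following: its front panel shows at about crop (610,200), with the floor exposed. I'll continue until I feel the stop.

Emit:
arm_command(steps="0 0 0 -0.0031 0 -0.0026 1;0 0 0 0 0 0 1")

```text
time: 11.0
position: [0.5384, 0.0905, 0.0223]
tcp_rot: [0.738, 0.58, 0.27, -0.213]
force: [10.2, 18.2, -6.6]
grip_width: 0.0099
gripper_force: 30.0
```

Emit:
arm_command(steps="0 0 0 -0.0031 0 -0.0026 1;0 0 0 0 0 0 1")

```text
time: 11.25
position: [0.5382, 0.09, 0.0223]
tcp_rot: [0.738, 0.58, 0.27, -0.214]
force: [18.9, 31.4, -13.4]
grip_width: 0.0095
gripper_force: 30.0
```

Emit:
arm_command(steps="0 0 0 -0.0031 0 -0.0026 1;0 0 0 0 0 0 1")

```text
time: 11.5
position: [0.5378, 0.0885, 0.0222]
tcp_rot: [0.738, 0.58, 0.27, -0.214]
force: [21.5, 34.9, -15.4]
grip_width: 0.0096
gripper_force: 30.0
```

Solid stop at about 140 mm of travel, so the lock is at about 134. I'll ease back 6 mm, open and retreat.

Emit:
arm_command(steps="0 0 0 0.0061 0 0.0051 1;0 0 0 0.005 0 0.004 1;0 0 0 0 0 0 1;0 0 0 0 0 0 -1;0 0 0 0 0 0 -1;0 0 0 0 0 0 -1;0 0 0 0 0 0 -1;0 0 0 0 0 -0.04 -1;0 0 0 0 0 -0.08 -1;0 0 0 0 0 -0.08 -1")

```text
time: 12.75
position: [0.5233, 0.0278, 0.1005]
tcp_rot: [0.739, 0.581, 0.269, -0.211]
force: [-0.6, -0.0, 0.5]
grip_width: 0.0778
gripper_force: 0.0
```

Run:
```python
from h import *
s=read_state(); print(s["position"],s["joint_pos"].round(2))
im=grab_frame("wrist"); cv2.imwrite("pics/w3.png",im)
for d in place_of("drawer_tab","wrist")+place_of("drawer_floor","wrist"): print(d)
# disc world from initial views
print(unproj("top",[[376.3,228.3]],.014))
# wrist view earlier at start w1 pose
st=dict(position=np.array([0.4705214,-0.01854481,0.28041023]),tcp_rot=Ro.from_matrix([[.227,.972,.062],[.939,-.235,.251],[.259,.001,-.966]]).as_quat())
w=cv2.imread("pics/w1.png")[355:400,260:315]; g=cv2.cvtColor(w,cv2.COLOR_BGR2HSV); m=(g[:,:,1]<70)&(np.arange(355,400)[:,None]<391); q=np.argwhere(m)[:,::-1]+[260,355]; print(q.mean(0),len(q),unproj("wrist",[q.mean(0),[287,377]],.012,st))
d=(unproj("top",[[376.3,228.3]],.014)[0])
```

```text
[0.52329923 0.02775049 0.10049514] [-0.49  0.54  1.7   0.72  1.22 -0.63]
{'uv': [279.1, 122.6], 'p': 0.58}
[[ 0.42610819 -0.25376857  0.014     ]]
[286.38333333 375.92380952] 420 [[ 0.42811088 -0.24899416  0.012     ]
 [ 0.42860258 -0.25091006  0.012     ]]
```

View pics/w3.png

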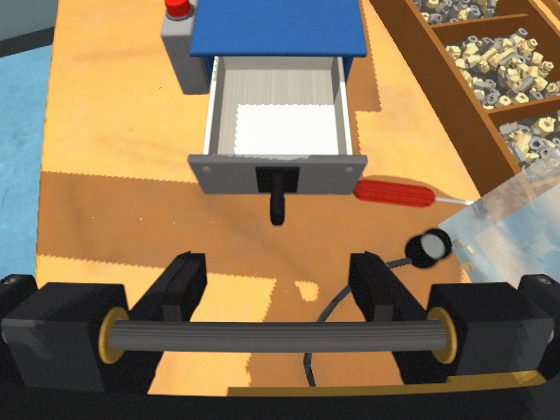

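The drawer stays out by itself, with the tab at (278,200). Next comes the disc, so I'll check clearances to its neighbours and plan the move.

Run:
```python
from h import *
print(camera_params("wrist")["T_tool_cam"].round(3))
for z in (0,.06): print(z,unproj("top",[[314,200],[335,195],[370,178],[391,157],[400,195],[405,220]],z).round(3).tolist())
def yawed(a): y=np.array([np.cos(a),np.sin(a),0]); z=-Z; return np.c_[np.cross(y,z),y,z]
s=plan(np.array([.50,-.03,.24]),orient(10),4,-1)
plan(np.array([.40,-.252,.24]),yawed(np.radians(10)),8,-1,s)
```

```text
[[-0.    -0.948 -0.318  0.084]
 [ 1.     0.    -0.001 -0.001]
 [ 0.001 -0.318  0.948 -0.147]
 [ 0.     0.     0.     1.   ]]
0 [[0.493, -0.102, 0.0], [0.507, -0.154, 0.0], [0.553, -0.242, 0.0], [0.608, -0.295, 0.0], [0.512, -0.317, 0.0], [0.45, -0.329, 0.0]]
0.06 [[0.485, -0.095, 0.06], [0.498, -0.144, 0.06], [0.541, -0.227, 0.06], [0.593, -0.278, 0.06], [0.503, -0.298, 0.06], [0.444, -0.31, 0.06]]
0.001 -0.083 0 0.021 -0.005 -0.073 -1;0 -0.083 0 0.012 -0.004 -0.076 -1;0.001 -0.083 0 0.001 -0.005 -0.076 -1;0 -0.083 0 -0.008 -0.005 -0.076 -1
# ends [ 0.5001 -0.0299  0.2401]
0.003 -0.014 -0.033 -0.059 -0.011 -0.01 -1;0.003 -0.013 -0.033 -0.058 -0.014 -0.01 -1;0.003 -0.014 -0.032 -0.058 -0.018 -0.007 -1;0.003 -0.014 -0.033 -0.057 -0.02 -0.007 -1;0.003 -0.014 -0.033 -0.056 -0.023 -0.005 -1;0.003 -0.013 -0.033 -0.055 -0.026 -0.004 -1;0.002 -0.014 -0.033 -0.054 -0.029 -0.002 -1;0.003 -0.014 -0.033 -0.052 -0.032 -0.001 -1
# ends [ 0.4    -0.2521  0.2398]
```

Emit:
arm_command(steps="0.001 -0.083 0 0.021 -0.005 -0.073 -1;0 -0.083 0 0.012 -0.004 -0.076 -1;0.001 -0.083 0 0.001 -0.005 -0.076 -1;0 -0.083 0 -0.008 -0.005 -0.076 -1;0.003 -0.014 -0.033 -0.059 -0.011 -0.01 -1;0.003 -0.013 -0.033 -0.058 -0.014 -0.01 -1;0.003 -0.014 -0.032 -0.058 -0.018 -0.007 -1;0.003 -0.014 -0.033 -0.057 -0.02 -0.007 -1;0.003 -0.014 -0.033 -0.056 -0.023 -0.005 -1;0.003 -0.013 -0.033 -0.055 -0.026 -0.004 -1;0.002 -0.014 -0.033 -0.054 -0.029 -0.002 -1;0.003 -0.014 -0.033 -0.052 -0.032 -0.001 -1")

```text
time: 14.4
position: [0.4001, -0.2512, 0.2372]
tcp_rot: [0.641, 0.768, -0.0, -0.002]
force: [0.8, 0.3, -0.0]
grip_width: 0.0881
gripper_force: 0.0
```

Emit:
arm_command(steps="0 0 0 0 0 0 -1")

```text
time: 14.52
position: [0.4001, -0.2514, 0.2372]
tcp_rot: [0.642, 0.766, 0.0, -0.002]
force: [-0.2, -0.2, -0.1]
grip_width: 0.0884
gripper_force: 0.0
```

```bash
cat >> h.py <<'E'
def yawed(a): y=np.array([np.cos(a),np.sin(a),0]); z=-Z; return np.c_[np.cross(y,z),y,z]
E
python3 - <<'E'
from h import *
s=read_state(); im=grab_frame("wrist"); cv2.imwrite("pics/w4.png",im); print(s["position"],s["joint_pos"].round(2))
for d in masks_of("disc_center","wrist"):
    q=np.argwhere(d["mask"])[:,::-1]; col=im[d["mask"]].mean(0); print(d["p"],d["box"],q.mean(0),col,unproj("wrist",q.mean(0),.011,s))
for d in place_of("disc_center","wrist"): print(d,unproj("wrist",d["uv"],.007,s))
E
```

```text
[ 0.4001288  -0.25137669  0.23722702] [-0.81  0.25  1.5  -0.    1.4  -0.99]
0.96 [233.2, 211.1, 28.7, 31.4] [249.27219796 224.31295488] [170.99126638  77.74235808 164.3231441 ] [[ 0.37355601 -0.31952594  0.011     ]]
0.6 [281.7, 166.5, 32.0, 32.6] [298.21589205 181.7976012 ] [178.25337331 199.29535232 212.29385307] [[ 0.42531983 -0.25251678  0.011     ]]
{'uv': [295.6, 181.1], 'p': 0.62} [[ 0.42232529 -0.25309859  0.007     ]]
{'uv': [246.2, 227.0], 'p': 0.57} [[ 0.36997513 -0.32562312  0.007     ]]
```

View pics/w4.png

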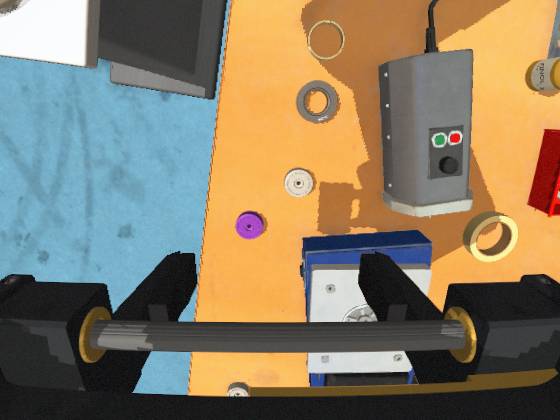

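The wrist view shows the grey disc at (299,182), purple at (249,225), black ring at (318,101) and brass at (326,40). Another grey round thing is half hidden at (237,392), so I'll compare the two in one composite crop.

Run:
```python
from h import *
s=read_state(); w=cv2.imread("pics/w4.png"); t=cv2.imread("pics/top0.png")
X=unproj("wrist",[[237,392],[299,183]],.012,s); p=proj("top",X); print(X,p)
def c(im,u,v,r=22): 
    im=cv2.copyMakeBorder(im,60,60,60,60,0); u,v=int(u)+60,int(v)+60
    return cv2.resize(im[v-r:v+r,u-r:u+r],(290,290),interpolation=2)
cv2.imwrite("pics/cmp.png",np.vstack([np.hstack([c(w,299,182),c(w,237,392)]),np.hstack([c(t,*p[1]),c(t,*p[0])])]))
# disc circle centre in wrist: bright low-sat blob
r=w[160:206,276:322]; m=((cv2.cvtColor(r,cv2.COLOR_BGR2HSV)[:,:,1]<75)*255).astype(np.uint8)
k=max(cv2.findContours(m,0,1)[0],key=cv2.contourArea); (cc,rad)=cv2.minEnclosingCircle(k); print(np.array(cc)+[276,160],rad,unproj("wrist",np.array(cc)+[276,160],.013,s))
```

```text
[[ 0.39772283 -0.61654591  0.012     ]
 [ 0.4274637  -0.25240216  0.012     ]] [[520.04444    243.62340318]
 [375.53414087 227.78446513]]
[298.05737686 182.28688431] 14.216935157775879 [[ 0.42601918 -0.2514957   0.013     ]]
```

View pics/cmp.png

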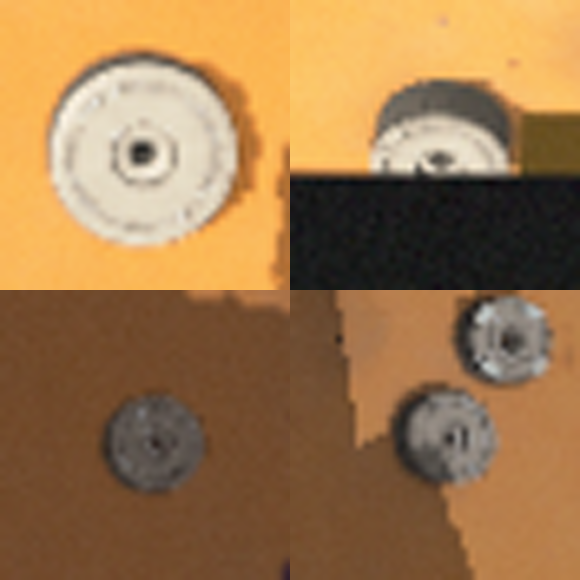

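The second item at (237,392) is taller, off at y=-0.62 next to other scenery. The disc at (299,182) has the right size and is flat and plain grey. Descending on it.

Run:
```python
from h import *
s=plan(np.array([.4267,-.2525,.035]),yawed(np.radians(10)),6,-0.36)
```

```text
0 0 0 -0.003 0.008 0.068 -0.36;0 -0.001 0.001 -0.002 0.009 0.067 -0.36;-0.001 0 0 -0.003 0.008 0.068 -0.36;0 -0.001 0 -0.002 0.009 0.067 -0.36;0 0 0.001 -0.002 0.008 0.068 -0.36;0 0 0 -0.003 0.009 0.067 -0.36
# ends [ 0.4269 -0.2526  0.0351]
```

Emit:
arm_command(steps="0 0 0 -0.003 0.008 0.068 -0.36;0 -0.001 0.001 -0.002 0.009 0.067 -0.36;-0.001 0 0 -0.003 0.008 0.068 -0.36;0 -0.001 0 -0.002 0.009 0.067 -0.36;0 0 0.001 -0.002 0.008 0.068 -0.36;0 0 0 -0.003 0.009 0.067 -0.36;0 0 0 0 0 0 -0.36")

```text
time: 15.55
position: [0.4265, -0.2523, 0.034]
tcp_rot: [0.643, 0.766, -0.0, -0.002]
force: [0.3, -0.4, 1.1]
grip_width: 0.0599
gripper_force: 0.0
```

Run:
```python
from h import *
s=read_state(); im=grab_frame("wrist"); print(s["position"],s["grip_width"])
for d in masks_of("disc_center","wrist"):
    q=np.argwhere(d["mask"])[:,::-1]; print(d["p"],d["box"],q.mean(0),unproj("wrist",q.mean(0),.011,s))
plan(np.array([.4267,-.2525,.0045]),yawed(np.radians(10)),2,-0.36)
```

```text
[ 0.42647304 -0.2522729   0.03401282] 0.059931057518500884
0.87 [245.9, 216.8, 61.6, 63.2] [276.63718979 249.00943726] [[ 0.42529847 -0.25226243  0.011     ]]
0.53 [269.2, 33.5, 90.4, 95.0] [314.3520763   79.85018875] [[ 0.42779168 -0.15375347  0.011     ]]
0 0 0 0.001 0 0.032 -0.36;0 0.001 0 0.001 -0.001 0.032 -0.36
# ends [ 0.4265 -0.2526  0.0043]
```

Centred within about 1 mm.

Emit:
arm_command(steps="0 0 0 0.001 -0.001 0.03 -0.36;0 0 0 0 -0.001 0.029 -0.36;0 0 0 0 0 0 1;0 0 0 0 0 0 1;0 0 0 0 0 0 1;0 0 0 0 0 0 1;0 0 0 0 0 0 1")

```text
time: 16.52
position: [0.4259, -0.2538, 0.0065]
tcp_rot: [0.643, 0.766, -0.0, 0.001]
force: [0.2, 1.1, 5.6]
grip_width: 0.0333
gripper_force: 30.0
```

Emit:
arm_command(steps="0 0 0 0 0 -0.01 1;0 0 0 0 0 -0.02 1;0 0 0 0 0 -0.02 1;0 0 0 0 0 0 1")

```text
time: 17.02
position: [0.426, -0.2538, 0.032]
tcp_rot: [0.643, 0.766, -0.001, 0.001]
force: [-0.0, -0.4, -1.4]
grip_width: 0.0334
gripper_force: 30.0
```

Run:
```python
from h import *
s=read_state(); im=grab_frame("wrist"); print(s["position"],s["grip_width"],s["gripper_force"],s["force"])
for d in masks_of("disc_center","wrist"):
    q=np.argwhere(d["mask"])[:,::-1]; print(d["p"],d["box"],q.mean(0),unproj("wrist",q.mean(0),.04,s))
a=im[120:345,130:430]; cv2.imwrite("pics/g1.png",cv2.resize(a,None,fx=2.6,fy=2.6,interpolation=2))
```

```text
[ 0.42598742 -0.25380143  0.03196563] 0.03342302532922894 29.986780401141004 [-0.03661824 -0.41031743 -1.42397135]
0.81 [243.3, 235.0, 67.1, 71.9] [277.563767   268.96407493] [[ 0.42477404 -0.2499686   0.04      ]]
```

View pics/g1.png

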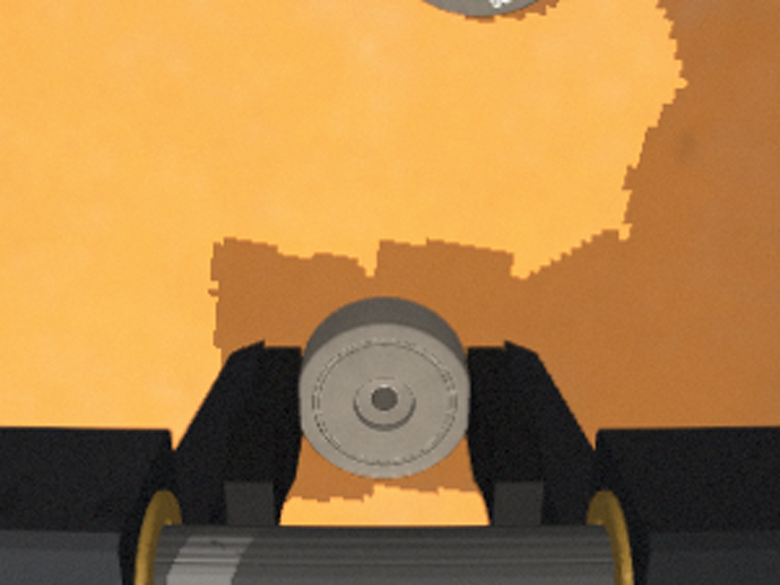

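The disc sits centred between the pads, at crop (385,390), and level. Carrying it to the drawer.

Run:
```python
from h import *
s=plan(np.array([.42,-.24,.2]),yawed(np.radians(8)),4,1)
A=cabpt(-.085,0,0); print(A)
plan(np.r_[A[:2],.16],orient(0),8,1,s)
im=grab_frame("top")
for n in ("drawer_tab","drawer_floor"):
    for d in place_of(n,"top"): 
        X=unproj("top",d["uv"],.038 if "tab" in n else .01)[0]; print(n,d,X,(X-np.r_[O,0])@U,(X-np.r_[O,0])@V)
```

```text
0 0 0.006 0.007 -0.002 -0.084 1;0 0 0.005 0.007 -0.001 -0.085 1;0 0 0.006 0.007 -0.002 -0.084 1;0 0.001 0.005 0.007 -0.002 -0.085 1
# ends [ 0.42   -0.2401  0.2001]
[0.55563686 0.15812611 0.        ]
0 0 0.03 0.094 0.047 0.01 1;0 0 0.03 0.096 0.043 0.01 1;0 0 0.031 0.098 0.039 0.01 1;0 0 0.03 0.099 0.033 0.01 1;0 0 0.03 0.102 0.029 0.01 1;0 0 0.03 0.102 0.024 0.01 1;0 0 0.03 0.103 0.02 0.01 1;0 0 0.03 0.105 0.014 0.011 1
# ends [0.5557 0.1583 0.1598]
drawer_tab {'uv': [238.9, 177.0], 'p': 0.73} [0.53781986 0.08291703 0.038     ] -0.162288853901664 -0.0005321368898917829
drawer_tab {'uv': [199.0, 166.5], 'p': 0.24} [0.56053882 0.17958295 0.038     ] -0.06299278172580842 0.0003278112570489247
drawer_floor {'uv': [198.1, 169.5], 'p': 0.64} [0.55885329 0.18617266 0.01      ] -0.05699098529750824 0.0035283978930413687
```

Tab at x = -162 mm and floor centre at -57 mm, which is consistent with about 134 mm of travel.

Emit:
arm_command(steps="0 0 0.006 0.007 -0.002 -0.084 1;0 0 0.005 0.007 -0.001 -0.085 1;0 0 0.006 0.007 -0.002 -0.084 1;0 0.001 0.005 0.007 -0.002 -0.085 1;0 0 0.03 0.094 0.047 0.01 1;0 0 0.03 0.096 0.043 0.01 1;0 0 0.031 0.098 0.039 0.01 1;0 0 0.03 0.099 0.033 0.01 1;0 0 0.03 0.102 0.029 0.01 1;0 0 0.03 0.102 0.024 0.01 1;0 0 0.03 0.103 0.02 0.01 1;0 0 0.03 0.105 0.014 0.011 1")

```text
time: 18.77
position: [0.556, 0.16, 0.1592]
tcp_rot: [0.787, 0.617, -0.0, -0.001]
force: [0.0, -2.1, -1.1]
grip_width: 0.0337
gripper_force: 30.0
```

Emit:
arm_command(steps="0 0 0 0 0 0 1")

```text
time: 18.9
position: [0.5557, 0.1611, 0.1585]
tcp_rot: [0.785, 0.619, -0.001, -0.001]
force: [-0.4, -1.6, -0.9]
grip_width: 0.0334
gripper_force: 30.0
```

Run:
```python
from h import *
s=read_state(); print(s["position"],s["grip_width"],s["force"],(Ro.from_quat(s["tcp_rot"]).as_matrix()[:,2]))
A=cabpt(-.085,0,0); plan(np.r_[A[:2],.03],orient(0),6,1)
im=grab_frame("wrist")
for d in place_of("drawer_tab","wrist")[:1]:
    X=unproj("wrist",d["uv"],.038,s)[0]; print(d,(X-np.r_[O,0])@U,(X-np.r_[O,0])@V)
```

```text
[0.55565887 0.16112834 0.15850055] 0.033442536174024616 [-0.42384    -1.57084605 -0.88556307] [-2.15096511e-03  9.11536502e-04 -9.99997271e-01]
0 0 0 -0.001 0 0.043 1;0 0 0.001 -0.001 0.001 0.043 1;-0.001 0 0 -0.001 0 0.042 1;0 0 0.001 -0.001 0 0.043 1;0 0 0 -0.001 0 0.043 1;0 0 0.001 -0.001 0.001 0.043 1
# ends [0.5557 0.1581 0.03  ]
```

Emit:
arm_command(steps="0 0 0 -0.001 0 0.043 1;0 0 0.001 -0.001 0.001 0.043 1;-0.001 0 0 -0.001 0 0.042 1;0 0 0.001 -0.001 0 0.043 1;0 0 0 -0.001 0 0.043 1;0 0 0.001 -0.001 0.001 0.043 1;0 0 0 0 0 0.01 1;0 0 0 0 0 0.006 1;0 0 0 0 0 0.004 1;0 0 0 0 0 0 1")

```text
time: 20.25
position: [0.5562, 0.1552, 0.0217]
tcp_rot: [0.788, 0.616, 0.001, 0.0]
force: [-0.4, 0.0, -0.0]
grip_width: 0.0332
gripper_force: 30.0
```

Emit:
arm_command(steps="0 0 0 0 0 0.004 1;0 0 0 0 0 0.004 1;0 0 0 0 0 0 1")

```text
time: 20.62
position: [0.5559, 0.1553, 0.0171]
tcp_rot: [0.788, 0.616, 0.0, 0.0]
force: [-0.5, 0.3, -1.2]
grip_width: 0.0337
gripper_force: 30.0
```

Emit:
arm_command(steps="0 0 0 0 0 0.002 1;0 0 0 0 0 0 1")

```text
time: 20.88
position: [0.5561, 0.1553, 0.0166]
tcp_rot: [0.788, 0.616, 0.001, 0.0]
force: [-1.2, 0.2, 3.2]
grip_width: 0.0335
gripper_force: 30.0
```

Contact with the floor. Releasing to 58 mm only, because fully open fingers would hit the drawer walls.

Emit:
arm_command(steps="0 0 0 0 0 0 -0.32;0 0 0 0 0 0 -0.32;0 0 0 0 0 0 -0.32;0 0 0 0 0 0 -0.32;0 0 0 0 0 -0.01 -0.32;0 0 0 0 0 -0.04 -0.32;0 0 0 0 0 -0.06 -0.32;0 0 0 0 0 -0.08 -0.32;0 0 0 0 0 -0.08 -0.32;0 0 0 0 0 0 1")

```text
time: 22.12
position: [0.5571, 0.1554, 0.1545]
tcp_rot: [0.788, 0.616, 0.003, 0.002]
force: [-0.3, -0.7, -0.5]
grip_width: 0.0504
gripper_force: 0.0
```

Run:
```python
from h import *
s=read_state(); im=grab_frame("wrist"); cv2.imwrite("pics/w5.png",im); print(s["position"],s["grip_width"],s["joint_pos"].round(2))
def cab(X): return ((X-np.r_[O,0])@U).round(4),((X-np.r_[O,0])@V).round(4)
for d in masks_of("disc_center","wrist")[:2]:
    q=np.argwhere(d["mask"])[:,::-1]; print("disc",d["p"],d["box"],cab(unproj("wrist",q.mean(0),.021,s)[0]))
for n,z in (("drawer_tab",.038),("release_top",.092)):
    for c in ("wrist","side"):
        if c=="side" and n=="release_top": grab_frame("side")
        for d in place_of(n,c)[:1] if n=="release_top" or c=="wrist" else []:
            X=unproj(c,d["uv"],z,s)[0]; print(n,c,d,X.round(4),cab(X))
hsv=cv2.cvtColor(im,cv2.COLOR_BGR2HSV); red=(((hsv[:,:,0]<8)|(hsv[:,:,0]>172))&(hsv[:,:,1]>180)&(hsv[:,:,2]>90)).astype(np.uint8)
n,l,st,ce=cv2.connectedComponentsWithStats(red)
for i in range(1,n):
    if st[i,4]>150: X=unproj("wrist",ce[i],.09,s)[0]; print(st[i],ce[i],X,cab(X))
```

```text
[0.55711255 0.1553538  0.15450804] 0.050397720868608546 [0.07 0.5  1.36 0.   1.28 0.31]
disc 0.84 [256.1, 175.9, 40.3, 43.4] (np.float64(-0.0869), np.float64(-0.0003))
drawer_tab wrist {'uv': [274.9, 272.5], 'p': 0.68} [0.5378 0.0871 0.038 ] (np.float64(-0.1582), np.float64(0.0005))
release_top wrist {'uv': [133.4, 71.9], 'p': 0.6} [0.4924 0.2803 0.092 ] (np.float64(0.0187), np.float64(0.0904))
release_top side {'uv': [235.6, 271.8], 'p': 0.46} [0.4923 0.2828 0.092 ] (np.float64(0.0211), np.float64(0.0911))
[ 116   53   39   36 1044] [134.77873563  71.07375479] [0.49267674 0.28091696 0.09      ] (np.float64(0.0194), np.float64(0.0903))
[ 344  225   67   24 1207] [376.11433306 236.52444076] [0.62703824 0.12741013 0.09      ] (np.float64(-0.0979), np.float64(-0.0766))
```

The disc lies in the drawer at floor x ≈ -30 mm, y ≈ 0. The button is at (0.4927, 0.281), and the views agree on it.

Run:
```python
from h import *
B=np.array([.4927,.281]); s=plan(np.r_[B,.15],orient(0),4,1); plan(np.r_[B,.105],orient(0),2,1,s)
```

```text
0 0 -0.001 0.054 -0.046 0 1;0 0 0 0.053 -0.045 0 1;-0.001 0 -0.001 0.054 -0.046 0 1;0 0 -0.001 0.053 -0.045 0 1
# ends [0.4928 0.2808 0.1502]
0 0 0 0 0 0.045 1;0 0 0 0 0 0.045 1
# ends [0.4928 0.2808 0.1052]
```

Emit:
arm_command(steps="0 0 -0.001 0.054 -0.046 0 1;0 0 0 0.053 -0.045 0 1;-0.001 0 -0.001 0.054 -0.046 0 1;0 0 -0.001 0.053 -0.045 0 1;0 0 0 0 0 0.045 1;0 0 0 0 0 0.045 1;0 0 0 0 0 0 1;0 0 0 0 0 0 1")

```text
time: 23.42
position: [0.4937, 0.2809, 0.1067]
tcp_rot: [0.786, 0.618, 0.001, 0.001]
force: [-0.1, 0.2, -0.7]
grip_width: 0.0005
gripper_force: 0.0
```

Emit:
arm_command(steps="0 0 0 0 0 0.016 1;0 0 0 0 0 0.016 1;0 0 0 0 0 0.008 1;0 0 0 0 0 0.006 1;0 0 0 0 0 0 1")

```text
time: 24.05
position: [0.4935, 0.2808, 0.0833]
tcp_rot: [0.786, 0.618, 0.001, 0.001]
force: [0.2, -1.2, 4.8]
grip_width: 0.0004
gripper_force: 2.6
```

Emit:
arm_command(steps="0 0 0 0 0 0.002 1;0 0 0 0 0 0 1;0 0 0 0 0 0 1;0 0 0 0 0 0 1;0 0 0 0 0 0 1;0 0 0 0 0 0 1;0 0 0 0 0 0 1;0 0 0 0 0 0 1")

```text
time: 25.05
position: [0.4936, 0.2808, 0.0826]
tcp_rot: [0.786, 0.618, 0.001, 0.001]
force: [-0.7, -0.8, 5.0]
grip_width: 0.0003
gripper_force: 2.7
```

Run:
```python
from h import *
s=read_state(); print(s["position"],s["force"])
for c in ("top","wrist"):
    im=grab_frame(c)
    for d in place_of("drawer_tab",c): X=unproj(c,d["uv"],.038,s)[0]; print(c,d,(X-np.r_[O,0])@U)
```

```text
[0.49355017 0.2808336  0.08259412] [-0.73391583 -0.80999297  5.0274753 ]
top {'uv': [183.8, 160.7], 'p': 0.51} -0.023659049073738083
```

The drawer has run home. Lifting off the button and backing away to a viewpoint.

Emit:
arm_command(steps="0 0 0 0 0 -0.03 1;0 0 0 0 0 -0.08 1;0 0 0 0 0 -0.08 1;0 0 0 -0.1 0 -0.06 1;0 0 0 -0.12 0.03 -0.04 1;0 0 0 -0.12 0.04 0 1;0 0 0 -0.12 0.04 0 1;0 0 0 0 0 0 1;0 0 0 0 0 0 1;0 0 0 0 0 0 1;0 0 0 0 0 0 1;0 0 0 0 0 0 1")

```text
time: 26.75
position: [0.4919, 0.0489, 0.2264]
tcp_rot: [0.786, 0.618, 0.001, 0.001]
force: [0.7, -0.0, 0.4]
grip_width: 0.0006
gripper_force: 0.0
```

Run:
```python
from h import *
s=read_state(); print(s["position"],s["force"],s["time"])
def cab(X): return ((X-np.r_[O,0])@U).round(4),((X-np.r_[O,0])@V).round(4)
for c in ("top","wrist"):
    im=grab_frame(c); cv2.imwrite(f"pics/end_{c}.png",im)
    for n,z in (("drawer_tab",.038),("release_top",.092),("disc_center",.014),("brass_center",.005),("dark_center",.0065)):
        for d in place_of(n,c)[:2]: X=unproj(c,d["uv"],z,s)[0]; print(c,n,round(d["p"],2),d["uv"],X.round(4),cab(X))
im=cv2.imread("pics/end_top.png"); t0=cv2.imread("pics/top0.png")
hsv=cv2.cvtColor(im,cv2.COLOR_BGR2HSV); 
# front panel would lie over this ground strip if the drawer were out
for x in (-.13,-.1,-.07,-.05,-.04): u=proj("top",[cabpt(x,.03,.03)])[0].astype(int); print(x,im[u[1],u[0]],t0[u[1],u[0]])
```

```text
[0.49185071 0.0489263  0.22641493] [ 0.68029584 -0.01411032  0.39596535] 26.75
top drawer_tab 0.49 [169.2, 195.9] [0.4872 0.247  0.038 ] (np.float64(-0.0149), np.float64(0.0875))
top release_top 0.41 [149.1, 190.4] [0.491  0.2803 0.092 ] (np.float64(0.0184), np.float64(0.0918))
top disc_center 0.57 [402.6, 249.8] [ 0.3756 -0.3184  0.014 ] (np.float64(-0.5906), np.float64(0.0619))
top brass_center 0.46 [304.1, 228.0] [ 0.4225 -0.0784  0.005 ] (np.float64(-0.3463), np.float64(0.0732))
top dark_center 0.48 [331.4, 226.8] [ 0.4273 -0.145   0.0065] (np.float64(-0.41), np.float64(0.0528))
wrist drawer_tab 0.68 [313.9, 0.0] [0.569 0.219 0.038] (np.float64(-0.0227), np.float64(0.0014))
wrist brass_center 0.59 [251.7, 281.7] [ 0.4226 -0.0855  0.005 ] (np.float64(-0.3532), np.float64(0.0714))
wrist brass_center 0.28 [314.4, 2.3] [0.5748 0.2254 0.005 ] (np.float64(-0.015), np.float64(-0.0027))
wrist dark_center 0.55 [266.0, 321.8] [ 0.4254 -0.1547  0.0065] (np.float64(-0.4198), np.float64(0.0523))
-0.13 [45 60 78] [ 84 134 186]
-0.1 [ 60  85 118] [ 85 135 183]
-0.07 [58 65 71] [ 85 133 181]
-0.05 [121 141 152] [ 86 130 183]
-0.04 [123 140 152] [ 70 106 147]
```

Run:
```python
from h import *
plan(np.array([.535,.08,.16]),orient(40),8,1)
```

```text
0 0.056 0 0.01 0.009 0.017 1;0 0.055 0 0.009 0.008 0.017 1;0 0.056 0 0.007 0.009 0.018 1;0.001 0.055 0.001 0.006 0.008 0.019 1;0 0.056 0 0.004 0.009 0.019 1;0 0.055 0 0.002 0.008 0.019 1;0 0.056 0 0.001 0.009 0.02 1;0 0.055 0 -0.002 0.008 0.019 1
# ends [0.5347 0.0797 0.1601]
```

Emit:
arm_command(steps="0 0.056 0 0.01 0.009 0.017 1;0 0.055 0 0.009 0.008 0.017 1;0 0.056 0 0.007 0.009 0.018 1;0.001 0.055 0.001 0.006 0.008 0.019 1;0 0.056 0 0.004 0.009 0.019 1;0 0.055 0 0.002 0.008 0.019 1;0 0.056 0 0.001 0.009 0.02 1;0 0.055 0 -0.002 0.008 0.019 1;0 0 0 0 0 0 1;0 0 0 0 0 0 1")

```text
time: 28.6
position: [0.5348, 0.0797, 0.1605]
tcp_rot: [0.739, 0.581, 0.269, -0.21]
force: [0.3, 0.0, 0.1]
grip_width: 0.0004
gripper_force: 0.0
```

Run:
```python
from h import *
s=read_state(); im=grab_frame("wrist"); cv2.imwrite("pics/w6.png",im); g=im.max(2)
for d in place_of("drawer_tab","wrist"): X=unproj("wrist",d["uv"],.038,s)[0]; print(d,(X-np.r_[O,0])@U,(X-np.r_[O,0])@V)
for d in place_of("release_top","wrist")[:1]: print(d,proj("wrist",[cabpt(.0195,.0903,.092),cabpt(.0195,.0903,.081)],s))
for x in (-.039,-.036): print(x,proj("wrist",[cabpt(x,0,.054),cabpt(x,0,.022),cabpt(-.036,0,.08)],s).round(1).tolist())
u=int(proj("wrist",[cabpt(-.036,0,.035)],s)[0][0]); v=int(proj("wrist",[cabpt(-.036,0,.08)],s)[0][1])
print(u,v,[(r,im[r,u].tolist()) for r in range(v-4,v+40,2)])
# same check on the closed-drawer start view w2
s2=dict(position=np.array([.55725573,.1704119,.08892594]),tcp_rot=Ro.from_matrix([[.184,.972,.147],[.744,-.236,.625],[.642,-.005,-.767]]).as_quat())
a=cv2.imread("pics/w2.png"); print(proj("wrist",[cabpt(-.036,0,.054),cabpt(-.036,0,.022)],s2).round(1).tolist(),[(r,a[r,279].tolist()) for r in range(208,246,2)])
```

```text
{'uv': [277.5, 155.2], 'p': 0.89} -0.02080610528833275 0.002144900629555818
{'uv': [189.7, 93.1], 'p': 0.91} [[188.00474981  91.47897392]
 [190.8217843   99.13048461]]
-0.039 [[279.6, 162.4], [279.4, 176.9], [279.8, 145.7]]
-0.036 [[279.6, 159.8], [279.4, 174.5], [279.8, 145.7]]
279 145 [(141, [189, 119, 56]), (143, [186, 114, 55]), (145, [168, 104, 50]), (147, [94, 58, 27]), (149, [32, 28, 34]), (151, [30, 27, 28]), (153, [30, 30, 32]), (155, [30, 27, 29]), (157, [30, 32, 35]), (159, [37, 37, 38]), (161, [25, 22, 24]), (163, [28, 27, 28]), (165, [24, 27, 25]), (167, [25, 19, 23]), (169, [22, 21, 16]), (171, [21, 21, 20]), (173, [50, 84, 118]), (175, [75, 129, 187]), (177, [77, 129, 187]), (179, [74, 130, 189]), (181, [116, 208, 253]), (183, [116, 211, 253])]
[[280.8, 224.9], [280.6, 237.8]] [(208, [121, 74, 37]), (210, [123, 75, 38]), (212, [100, 64, 31]), (214, [45, 40, 36]), (216, [33, 36, 38]), (218, [32, 34, 33]), (220, [34, 35, 33]), (222, [33, 32, 33]), (224, [31, 30, 32]), (226, [30, 28, 27]), (228, [21, 24, 27]), (230, [28, 29, 30]), (232, [25, 26, 28]), (234, [16, 19, 14]), (236, [33, 46, 57]), (238, [80, 136, 199]), (240, [75, 133, 198]), (242, [125, 219, 254]), (244, [121, 221, 254])]
```

The tab edge sits as it did at the start (row 173 against a predicted 174.5, and the same offset in the first view), and the button is up. Handing in.

```bash
python3 -c "
from plant import *
print(hand_in())"
```

```text
the job is handed in; nothing more can be done
None
```

I handed the job in at about 29 s of robot time: the steel disc was laid in the locked-out drawer, the red button released it, the camera shows the drawer home and the button up again, and the arm never went to the rings; the hand-in returned no verdict, and the disc can't be seen now that the drawer is shut.

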